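Fit the retaining rod of the farrier's tool tray

TASK

Get the small-tool tray ready for the road: screw the loose eye bolt down, clockwise, not crushing it, until you feel its spring washer nip up, then only on to the next point where the eye faces along the sill, in line with the fixed eye. Then push the retaining rod through both eyes until its flat handle comes up against the eye, feeling it in without forcing it, and leave it lying there with the other things undisturbed.

Things in the scene. Friction and masses are not known exactly. Their poses are not given: they have to be found in the camera images.
- rack: Plywood tool tray fixed to the bench, 340 (y) x 248 mm (x); front sill 45 mm wide, 45 high. Origin: on the bench midway below two eye bolts on the sill; x into the tray, y along the sill to the robot's left, z up. Loose eye centre at (0,-90,80) mm, fixed at (0,90,80). Left end board (y 200) 105 high, back (x 210) 60, right end (y -125) 50: the rod can go in only from the right, moving to +y.
- near_eye (a point): Hole centre of the loose eye bolt (right end, y = -90 mm). Flat steel ring, 34 mm outside, 16 mm hole, 10 mm thick along the hole; 12 mm neck, then a 26 mm collar from 26 mm below. The point's y axis is the hole's axis and turns with the eye, about its z (up). It does not give sideways. It can be pinched from above across its 10 mm thickness, at 40 N a finger; 70 N is too much.
- far_eye (a point): Hole centre of the fixed eye bolt (left, y = +90 mm), same shape, hole along the tray's y; does not turn. How the loose one feels: it first turns at an even 0.3 N m or so, for 1.6 to 3.3 rad; when its washer nips, this rises to about 0.4 and climbs 0.25 N m per rad; the wanted line-up comes 0.5 to 1.1 rad later. An earlier line-up, still loose, does not count. It stays where left.
- rod: Loose steel rod, about 0.2 kg, lying on the bench right of the tray, axis 6 mm up, nose pointing roughly to +y. Origin: on its axis at the shoulder. Round shaft 12 mm thick runs 225 mm along +x to the nose, the last 13 mm tapering to 5 mm. Flat handle, 72 mm along -x, 24 wide (y), 12 thick (z): grip it across the 24 mm; its shoulder cannot pass the eye.
- rod_nose (a point): The tip of the rod, on its axis, 225 mm from the shoulder; axes as the rod's.
- hammer: Bystander: hammer with a wooden handle lying in the back of the tray, 250 mm long, its head to the left; origin on its underside.
- pritchel: Bystander: square steel punch lying in the tray, 220 mm long, 13 mm thick; origin on its underside.
- hoof_knife: Bystander: hoof knife with wooden handle lying in the tray just behind the sill, 185 mm long; origin on its underside.
- shoe_a: Bystander: horseshoe on the bench to the right, 130 mm wide, 9 mm thick; origin on its underside.
- shoe_b: Bystander: horseshoe on the bench to the left; as the other one.
- nail_tin: Bystander: round tin, 72 mm across, 75 mm high, on the bench behind the rod; origin under its centre.
- clinch_block: Bystander: small steel block 75 x 35 x 22 mm on the bench near the robot; origin under its centre.
- wire_brush: Bystander: wire brush, 240 mm long, 32 mm high, on the bench at the left; origin under its centre.

How it is judged:
By the outcome, as a careful person would: the job done as asked, in the order asked, and still so for the second after the job is handed in, with the robot touching nothing.
It also fails if it takes over 72 s, if anything falls off the work surface, if the arm or the gripper's body presses on something with over 40 N, if the wrist force passes 120 N, or if a joint passes its speed limit or range.

ROBOT

A 7-joint arm with a two-finger parallel gripper is mounted at the origin on the work surface. World frame = base frame: x ahead of the robot, y to its left, z up, the work surface at z = 0. Lengths are in m, angles in rad, forces in N, time in s.
With the tool pointing down it reaches from about 0.425 to 0.875 m from the base axis. Payload 4.7 kg.
Tool frame: the origin (TCP) lies midway between the tips of the shut fingers; the grasp point (between the pads) lies 19 mm behind it (ctrl.grip_depth is the distance from the TCP to the grasp point, in m); z points along the fingers, y is the direction in which the jaws open and shut (so a half turn about z gives the same grasp; the last joint's range is limited). The gripper opens to 87 mm and grips with 3 to 60 N. Pads are 19 mm wide; open, the fingers measure 117 mm over their backs; the gripper's body (75 mm by 190 mm) begins 51 mm behind the grasp point.
Start: joints at [1.183, 0.321, -0.07, 1.45, 0.023, 1.371, -0.057], TCP at [0.254, -0.598, 0.223] pointing down, gripper open.
Joint ranges: [-2.86, 2.86], [-0.3, 2.09], [-1.38, 1.24], [0.06, 2.45], [-1.56, 4.7], [0.09, 2.05], [-2.69, 2.69]. Speed limits (rad/s): [2.57, 2.57, 3.14, 3.14, 3.14, 3.14, 3.14].

INTERFACE

Orientations are given as a rotation vector (axis times angle).
In Python, from bench import ctrl gives the robot as it stands. The module is installed in compiled form; this text tells all that it offers.
- The arm moves only by the shell command python3 -m inch 'ROWS' [FORCE]. ROWS is JSON, a list of rows, each a list of 5 numbers: the opening, from -1 (shut) to 1 (fully open), so that 0 is half open, then the shift along the tool's x, y, z in mm, then the turn about the tool's z in rad. In form: [[fingers, tx, ty, tz, twist], ...]. A call has 1 to 5 rows; each row shifts and turns the pose as measured when the row begins, along the tool's axes as they then stand; what a row does not reach is not made up. A row lasts 1/8 s, in which the tool goes at most 62.5 mm and 10.7 degrees, less where a joint would pass 70% of its speed; a pose out of reach is approached as far as the arm can. A call is refused whole if a number of a shift passes 62.5 or a number of a turn 0.188, either way. A call with a gripper value outside its range is refused whole. The fingers move at their own pace and stop on an object; FORCE is the grip in N (left out, the last holds). Time passes only in rows, so rows that do not move let the fingers close. It gives the time, the measured TCP pose, the force and the opening at its end, in the units of the state.
- ctrl.get_state(): the state, without advancing time (a new reading comes with each control period).
- ctrl.get_image(name): name is "scene" or "side" or "wrist"; returns a dict with "color" (480x640x3 uint8, red, green, blue), "range_z" (480x640 float32, m along the optical axis (not along the pixel's ray), 0 where there is no reading), "K" (3x3 intrinsics, pixels), "distortion" ([k1, k2, p1, p2, k3] as OpenCV has them; the pictures are not rectified), "R" (3x3) and "t" (3): a world point X has camera coordinates R X + t. Camera axes: x right, y down, z forward; pixel columns grow to the right and rows downward; lengths in m; the calibration is good to about 2 mm. A picture is of the moment at which its call begins.
- ctrl.close_job(): hands the job in, once; it reports no verdict.
The state is a dict: "time": time; "joint_positions": joint angles; "qd": joint speeds; "joint_torque": joint torques, N m; "position": TCP position; "tool_rot": TCP orientation; "ft_force": force on the tool from outside, world axes, zero at the start; "torque": the same for the moment, N m; "grip_width": opening from 0.0 (shut) to 1.0 (fully open).
Only numpy, scipy, OpenCV 4.12 (cv2) and the standard library are available. Lean on these libraries where they do the work, as an engineer would, in place of code of your own. Each camera call takes 0.05 s, during which the arm holds its last target. There are 200 camera calls.

## Working session

There is one attempt and no reset: what is moved stays moved. The work goes in short steps, Python scripts to look and compute and a shell command to move; the robot and the scene stay as the last step left them, time stands still between calls to the robot, and variables do not carry over. Pictures are saved under pics/ and viewed, about 8 in all and at most 12, crops included, and the job is handed in when it is done.

```bash
mkdir -p pics; ls
cat > h.py <<'E'
from bench import ctrl
import numpy as np, cv2, json
from scipy.spatial.transform import Rotation as Ro
def grab(n, f=None):
    im=ctrl.get_image(n)
    if f: cv2.imwrite('pics/'+f, im['color'][:,:,::-1])
    return im
def cloud(im):
    K,d,R,t=[np.array(im[k],float) for k in('K','distortion','R','t')]
    h,w=im['range_z'].shape
    u,v=np.meshgrid(np.arange(w),np.arange(h))
    p=cv2.undistortPoints(np.stack([u,v],-1).reshape(-1,1,2).astype(float),K,d).reshape(h,w,2)
    z=im['range_z'].astype(float)
    c=np.dstack([p[...,0]*z,p[...,1]*z,z])
    P=(c-t)@R
    P[z==0]=np.nan
    return P
def proj(im,X):
    K,d,R,t=[np.array(im[k],float) for k in('K','distortion','R','t')]
    return cv2.projectPoints(np.atleast_2d(np.array(X,float)),cv2.Rodrigues(R)[0],t,K,d)[0].reshape(-1,2)
def st():
    s=ctrl.get_state(); print({k:np.round(s[k],3).tolist() for k in('time','position','tool_rot','joint_positions','ft_force','torque','grip_width')})
    return s
E
python3 - <<'E'
from h import *
s=st(); print(Ro.from_rotvec(s['tool_rot']).as_matrix().round(3), ctrl.grip_depth)
a=grab('scene');b=grab('side');c=grab('wrist')
for n,i in zip(('scene','side','wrist'),(a,b,c)):
    np.savez('%s0.npz'%n,**{k:np.array(v) for k,v in i.items()})
    print(n,(-np.array(i['R']).T@i['t']).round(3),np.array(i['R'])[2].round(2))
top=np.hstack([a['color'],b['color']])
cv2.imwrite('pics/a.png',a['color'][:,:,::-1]);cv2.imwrite('pics/b.png',b['color'][:,:,::-1])
E
```

```text
pics
{'time': 0.0, 'position': [0.254, -0.598, 0.221], 'tool_rot': [-3.077, -0.627, 0.001], 'joint_positions': [1.183, 0.322, -0.07, 1.452, 0.023, 1.371, -0.057], 'ft_force': [-1.106, -1.031, -0.247], 'torque': [0.02, -0.003, 0.029], 'grip_width': 1.0}
[[ 0.92   0.391 -0.001]
 [ 0.391 -0.92   0.002]
 [-0.    -0.002 -1.   ]] 0.0187
scene [1.07  0.546 1.087] [-0.42 -0.41 -0.81]
side [ 0.453 -0.642  0.706] [ 0.1   0.74 -0.67]
wrist [ 0.33  -0.566  0.383] [-0.28 -0.12 -0.95]
```

View pics/a.png

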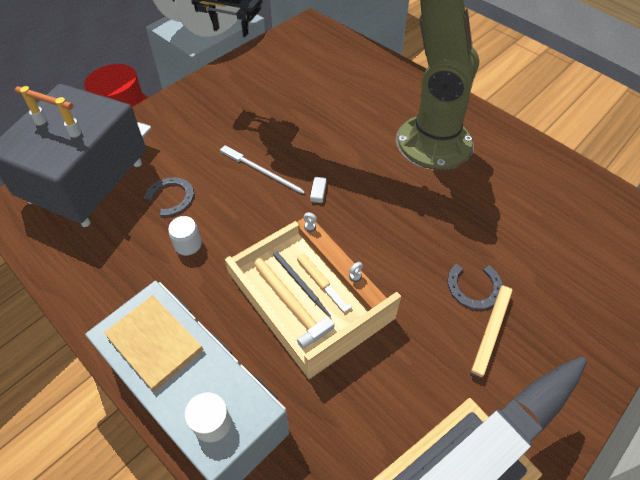

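View pics/b.png

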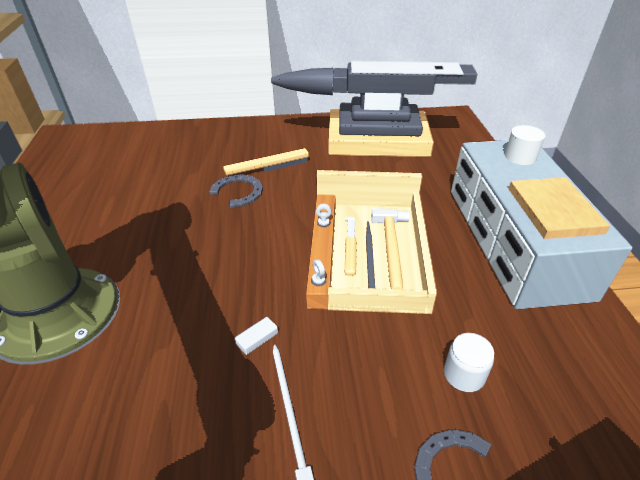

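The scene picture shows the loose eye at (310,222), the fixed eye at (356,270), and the rod from its handle at (231,153) to its nose at (302,191). In the side picture the loose eye is at (318,272), the fixed eye at (323,213) and the nose at (276,347).

```bash
cat > m.py <<'E'
from h import *
ld=lambda n: dict(np.load(n+'0.npz'))
a,b=ld('scene'),ld('side')
for n,i,e1,e2 in(('scene',a,(310,222),(356,270)),('side',b,(318,272),(323,213))):
    P=cloud(i)
    for (u,v) in(e1,e2):
        w=P[v-18:v+18,u-16:u+16].reshape(-1,3)
        e=w[(w[:,2]>0.056)&(w[:,2]<0.105)]
        print(n,'eye',len(e),e.mean(0).round(4),e.min(0).round(3),e.max(0).round(3))
        q=e[:,:2]-e[:,:2].mean(0); ev,V=np.linalg.eigh(q.T@q/len(q)); print('  pca',np.sqrt(ev).round(4),V[:,1].round(3))
    # sill top
    s=P.reshape(-1,3); 
    m=(abs(s[:,2]-0.045)<0.004)&(s[:,0]>0.35)&(s[:,0]<0.75)&(s[:,1]>-0.35)&(s[:,1]<0.2)
    c=i['color'].reshape(-1,3).astype(int); m&=(c[:,0]-c[:,2]>60)&(c[:,0]>120)
    print(' sill',m.sum()); 
    if m.sum()>30: r=cv2.minAreaRect(s[m][:,:2].astype(np.float32)); print(r)
    # rod: light grey low pixels
    sat=c.max(1)-c.min(1)
    m=(s[:,2]<0.02)&(s[:,2]>-0.005)&(sat<40)&(c.min(1)>110)&(s[:,0]<0.5)&(s[:,1]<-0.15)
    M=m.reshape(480,640).astype(np.uint8); k,L,S,C=cv2.connectedComponentsWithStats(M)
    for j in range(1,k):
        if S[j,4]>60:
            p=P[L==j]; print(' comp',S[j].tolist(),p.mean(0).round(4),p.min(0).round(3),p.max(0).round(3))
            if S[j,4]>150: 
                d=p[:,:2]-p[:,:2].mean(0); V=np.linalg.eigh(d.T@d)[1][:,1]; t=d@V; print('   dir',V.round(4),'ends',p[t.argmin()].round(4),p[t.argmax()].round(4))
E
python3 m.py
```

```text
scene eye 140 [ 0.5135 -0.0164  0.0813] [ 0.501 -0.032  0.056] [ 0.523 -0.003  0.102]
  pca [0.0037 0.0084] [-0.398  0.917]
scene eye 134 [0.5437 0.1612 0.0827] [0.525 0.15  0.056] [0.559 0.172 0.103]
  pca [0.0034 0.0087] [-0.965  0.261]
 sill 1515
((0.6271308660507202, 0.056905023753643036), (0.26012489199638367, 0.24968962371349335), 80.63166809082031)
 comp [219, 16, 18, 14, 109] [ 0.0181 -0.9391  0.0073] [-0.026 -0.946 -0.005] [ 0.058 -0.93   0.02 ]
 comp [198, 29, 21, 8, 65] [ 0.1121 -0.9373  0.0086] [ 0.067 -0.946 -0.005] [ 0.156 -0.932  0.02 ]
 comp [220, 145, 81, 46, 474] [ 0.4456 -0.3057  0.0097] [ 0.409 -0.44  -0.004] [ 0.475 -0.151  0.018]
   dir [-0.1575  0.9875] ends [ 4.469e-01 -4.404e-01 -1.000e-04] [ 0.4187 -0.1514  0.0111]
side eye 203 [ 0.5114 -0.0216  0.0795] [ 0.5   -0.034  0.056] [ 0.524 -0.007  0.101]
  pca [0.0036 0.0082] [-0.537  0.844]
side eye 195 [0.5413 0.1572 0.0796] [0.526 0.147 0.056] [0.557 0.168 0.1  ]
  pca [0.0034 0.0083] [-0.981  0.192]
 sill 1905
((0.6265175938606262, 0.05808878690004349), (0.26060178875923157, 0.2461288869380951), 80.44955444335938)
 comp [273, 351, 41, 129, 1089] [ 0.4412 -0.2826  0.0115] [ 0.416 -0.375 -0.001] [ 0.467 -0.15   0.016]
   dir [-0.155   0.9879] ends [ 0.4668 -0.3752  0.0156] [ 0.418  -0.1503  0.0111]
```

```bash
cat > go.py <<'E'
# usage: go.py x y z yaw_deg_of_tool_y : remaining shift in tool axes (mm) and twist (rad)
from h import *; import sys
s=st(); R=Ro.from_rotvec(s['tool_rot']).as_matrix()
x=np.array([float(v) for v in sys.argv[1:4]]); d=R.T@(x-s['position'])*1000
y=np.degrees(np.arctan2(R[1,1],R[0,1])); 
tw=(y-float(sys.argv[4])+180)%360-180
print('tool shift mm',d.round(1),'toolY yaw',y.round(2),'twist',np.radians(tw).round(3),'tilt',R[:,2].round(3))
E
r='[[0.2,42,-39,0,0],[0.2,42,-39,0,0],[0.2,42,-39,0,0],[0.2,42,-39,0,0],[0.2,42,-39,0,0]]'
python3 -m inch '[[0.2,42,-39,0,0],[0.2,42,-39,0,0],[0.2,42,-39,0,0],[0.2,42,-39,0,0],[0.2,42,-39,0,0]]' 40
python3 go.py 0.5125 -0.019 0.2 29
```

```text
time: 0.78
position: [0.3709, -0.3329, 0.2188]
tool_rot: [-3.078, -0.611, 0.005]
ft_force: [0.3, -0.7, -0.7]
grip_width: 0.612
{'time': 0.775, 'position': [0.371, -0.333, 0.219], 'tool_rot': [-3.078, -0.611, 0.005], 'joint_positions': [0.934, 0.015, -0.257, 1.812, 0.004, 1.32, -0.504], 'ft_force': [0.284, -0.723, -0.676], 'torque': [0.0, 0.0, -0.022], 'grip_width': 0.612}
tool shift mm [ 250.8 -236.    19.1] toolY yaw -67.56 twist -1.685 tilt [-0.004  0.002 -1.   ]
```

```bash
python3 -m inch '[[0.2,42,-39,0,0],[0.2,42,-39,0,0],[0.2,42,-39,0,0],[0.2,42,-39,0,0],[0.2,30,-30,0,0]]' 40
python3 -m inch '[[0.2,0,0,0,-0.18],[0.2,0,0,0,-0.18],[0.2,0,0,0,-0.18],[0.2,0,0,0,-0.18],[0.2,0,0,0,-0.18]]'
python3 -m inch '[[0.2,0,0,0,-0.18],[0.2,0,0,0,-0.18],[0.2,0,0,0,-0.18],[0.2,0,0,0,-0.18],[0.2,0,0,0,0]]'
python3 go.py 0.5125 -0.019 0.2 29
```

```text
time: 1.4
position: [0.4851, -0.0753, 0.2188]
tool_rot: [-3.08, -0.613, 0.003]
ft_force: [-0.5, -0.1, 0.2]
grip_width: 0.599
time: 2.02
position: [0.4853, -0.0691, 0.2178]
tool_rot: [-2.471, -1.934, 0.003]
ft_force: [0.6, -0.7, -0.9]
grip_width: 0.596
time: 2.65
position: [0.4841, -0.0688, 0.2166]
tool_rot: [-1.599, -2.696, 0.002]
ft_force: [-0.1, 0.5, 0.3]
grip_width: 0.601
{'time': 2.65, 'position': [0.484, -0.069, 0.217], 'tool_rot': [-1.599, -2.696, 0.002], 'joint_positions': [0.655, 0.008, -0.565, 1.824, 0.003, 1.317, 0.59], 'ft_force': [-0.105, 0.507, 0.349], 'torque': [0.018, -0.137, 0.016], 'grip_width': 0.601}
tool shift mm [30.  48.9 16.5] toolY yaw 28.67 twist -0.006 tilt [-0.006  0.002 -1.   ]
```

```bash
cat > eye.py <<'E'
from h import *; import sys
# eye plane from a picture: argv camera, pic name
im=grab(sys.argv[1],sys.argv[2]); P=cloud(im); s=P.reshape(-1,3)
print('cam',(-np.array(im['R']).T@im['t']).round(3))
for n,c in(('near',(0.512,-0.019)),('far',(0.542,0.158))):
    m=(np.hypot(s[:,0]-c[0],s[:,1]-c[1])<0.024)&(s[:,2]>0.068)&(s[:,2]<0.104)
    e=s[m]
    if len(e)<30: print(n,len(e)); continue
    top=e[e[:,2]>np.percentile(e[:,2],98)-0.012]
    r=cv2.minAreaRect(top[:,:2].astype(np.float32)); q=top[:,:2]-top[:,:2].mean(0); V=np.linalg.eigh(q.T@q)[1][:,1]
    print(n,len(e),'max z',np.percentile(e[:,2],98).round(4),'mean',e.mean(0).round(4),'topmean',top.mean(0).round(4),'plane ang',np.degrees(np.arctan2(V[1],V[0])).round(1)%180,r, 'px',proj(im,[*c,0.08]).round())
E
python3 eye.py wrist w1.png; python3 eye.py side s1.png; python3 eye.py scene sc1.png
```

```text
cam [0.446 0.003 0.379]
near 753 max z 0.0973 mean [ 0.5108 -0.0171  0.0895] topmean [ 0.5114 -0.0171  0.0935] plane ang 113.8 ((0.5125148892402649, -0.01814160868525505), (0.010455100797116756, 0.031331051141023636), 23.589832305908203) px [[376. 189.]]
far 112 max z 0.0859 mean [0.5541 0.1524 0.0768] topmean [0.555  0.1522 0.0795] plane ang 179.1 ((0.5544343590736389, 0.1523970663547516), (0.007720161695033312, 0.002149565378203988), 3.5762698650360107) px [[549. -17.]]
cam [ 0.453 -0.642  0.706]
near 147 max z 0.0994 mean [ 0.5119 -0.0216  0.0871] topmean [ 0.5126 -0.0218  0.0946] plane ang 118.1 ((0.5126821398735046, -0.019009144976735115), (0.010964680463075638, 0.027715502306818962), 22.54859733581543) px [[318. 269.]]
far 43 max z 0.096 mean [0.552  0.1554 0.0836] topmean [0.5531 0.1554 0.0905] plane ang 53.5 ((0.5532547831535339, 0.1567651629447937), (0.008492223918437958, 0.0066524529829621315), 83.21997833251953) px [[323. 212.]]
cam [1.07  0.546 1.087]
near 116 max z 0.1002 mean [ 0.513  -0.017   0.0855] topmean [ 0.5121 -0.0172  0.095 ] plane ang 115.2 ((0.5125333070755005, -0.017816243693232536), (0.014723692089319229, 0.027487754821777344), 33.25003433227539) px [[309. 218.]]
far 113 max z 0.0986 mean [0.5436 0.1606 0.0865] topmean [0.5437 0.1599 0.0938] plane ang 166.6 ((0.5414536595344543, 0.15938426554203033), (0.011305758729577065, 0.030454644933342934), 77.50802612304688) px [[355. 268.]]
```

View pics/w1.png

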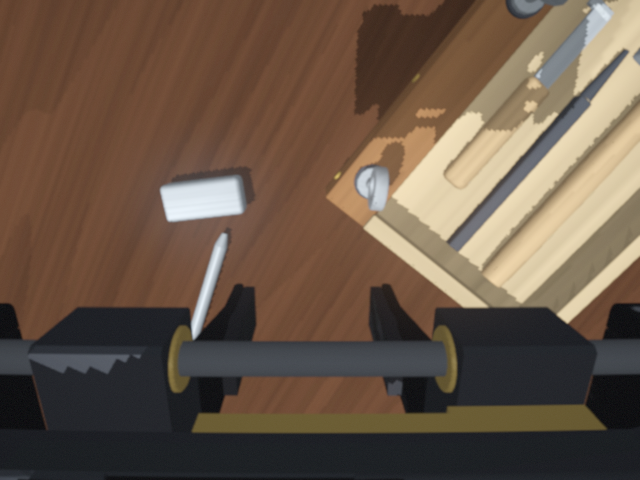

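The wrist view shows the loose eye at (376,188), its ring edge-on at about 114° to world x. The clear plan is to line up the jaws (tool y at 23.6°) and go down.

```bash
python3 -m inch '[[0.2,30,49,0,0.088],[0.2,0,0,30,0],[0.2,0,0,30,0],[0.2,0,0,25,0],[0.2,0,0,0,0]]'
python3 go.py 0.5125 -0.0181 0.067 23.6; python3 eye.py wrist w2.png
```

```text
time: 3.42
position: [0.5142, -0.0179, 0.1301]
tool_rot: [-1.738, -2.612, 0.0]
ft_force: [-1.0, -0.6, -0.2]
grip_width: 0.603
{'time': 3.425, 'position': [0.514, -0.018, 0.13], 'tool_rot': [-1.738, -2.612, 0.0], 'joint_positions': [0.569, 0.149, -0.626, 1.879, 0.093, 1.147, 0.306], 'ft_force': [-0.963, -0.623, -0.195], 'torque': [-0.053, -0.095, -0.051], 'grip_width': 0.603}
tool shift mm [ 0.3 -1.5 63.1] toolY yaw 22.7 twist -0.016 tilt [-0.004  0.002 -1.   ]
cam [0.483 0.058 0.292]
near 1059 max z 0.0973 mean [ 0.5115 -0.0138  0.0926] topmean [ 0.512  -0.0149  0.0936] plane ang 113.4 ((0.5130416750907898, -0.017515171319246292), (0.00998768862336874, 0.03081441856920719), 23.165767669677734) px [[308. 266.]]
far 0
```

```bash
python3 -m inch '[[0.2,0,-1,30,-0.008],[0.2,0,0,33,0],[0.2,0,0,0,0]]' 40
python3 go.py 0.5128 -0.0178 0.067 23.4
python3 -m inch '[[-1,0,0,0,0],[-1,0,0,0,0],[-1,0,0,0,0],[-1,0,0,0,0]]' 40
python3 go.py 0.5128 -0.0178 0.067 23.4
```

```text
time: 3.85
position: [0.5185, -0.0189, 0.0722]
tool_rot: [1.732, 2.614, 0.007]
ft_force: [-0.4, 0.5, 0.4]
grip_width: 0.598
{'time': 3.85, 'position': [0.519, -0.019, 0.072], 'tool_rot': [1.732, 2.614, 0.007], 'joint_positions': [0.549, 0.22, -0.618, 1.935, 0.149, 1.024, 0.267], 'ft_force': [-0.407, 0.548, 0.377], 'torque': [0.015, -0.123, 0.049], 'grip_width': 0.598}
tool shift mm [ 3.2 -4.9  5.2] toolY yaw 22.97 twist -0.008 tilt [ 0.007  0.    -1.   ]
time: 4.35
position: [0.5208, -0.0198, 0.0773]
tool_rot: [1.731, 2.609, 0.007]
ft_force: [-6.5, -2.9, 2.2]
grip_width: 0.232
{'time': 4.35, 'position': [0.521, -0.02, 0.077], 'tool_rot': [1.731, 2.609, 0.007], 'joint_positions': [0.55, 0.215, -0.618, 1.929, 0.148, 1.03, 0.267], 'ft_force': [-6.544, -2.924, 2.193], 'torque': [-0.67, 1.493, -0.015], 'grip_width': 0.232}
tool shift mm [ 5.  -6.7 10.2] toolY yaw 22.88 twist -0.009 tilt [ 0.012 -0.002 -1.   ]
```

```bash
python3 -m inch '[[-0.3,0,0,0,0],[-0.3,5,-6.7,5,0.009],[-0.3,0,0,4,0]]' 40
python3 go.py 0.5128 -0.0178 0.067 23.4
```

```text
time: 4.72
position: [0.5128, -0.0175, 0.0683]
tool_rot: [1.742, 2.599, 0.009]
ft_force: [-0.1, 1.1, 0.6]
grip_width: 0.347
{'time': 4.725, 'position': [0.513, -0.018, 0.068], 'tool_rot': [1.742, 2.599, 0.009], 'joint_positions': [0.55, 0.208, -0.619, 1.957, 0.146, 1.006, 0.254], 'ft_force': [-0.125, 1.092, 0.574], 'torque': [-0.017, -0.176, -0.028], 'grip_width': 0.347}
tool shift mm [-0.2 -0.2  1.3] toolY yaw 22.33 twist -0.019 tilt [ 0.014 -0.002 -1.   ]
```

```bash
python3 -m inch '[[-1,0,0,0,-0.015],[-1,0,0,0,0],[-1,0,0,0,0]]' 40
python3 go.py 0.5128 -0.0178 0.067 23.4
```

```text
time: 5.1
position: [0.5126, -0.0174, 0.0678]
tool_rot: [1.721, 2.614, 0.008]
ft_force: [-2.7, -1.3, 1.3]
grip_width: 0.111
{'time': 5.1, 'position': [0.513, -0.017, 0.068], 'tool_rot': [1.721, 2.614, 0.008], 'joint_positions': [0.552, 0.209, -0.621, 1.958, 0.147, 1.005, 0.27], 'ft_force': [-2.701, -1.326, 1.28], 'torque': [-0.199, 0.313, -0.04], 'grip_width': 0.111}
tool shift mm [-0.5  0.   0.9] toolY yaw 23.27 twist -0.002 tilt [ 0.013 -0.002 -1.   ]
```

```bash
cat > tq.py <<'E'
from h import *
s=ctrl.get_state();R=Ro.from_rotvec(s['tool_rot']).as_matrix();y=np.degrees(np.arctan2(R[1,1],R[0,1]))
print('t',round(s['time'],2),'yaw',y.round(2),'to line-up (-99.6) rad',np.radians(y+99.6).round(3),'Mz',round(s['torque'][2],3),'F',np.round(s['ft_force'],1),'p',np.round(s['position'],4),'j7',round(s['joint_positions'][6],2),'w',round(s['grip_width'],3))
E
python3 -m inch '[[-1,0,0,0,0.15]]' >/dev/null; python3 tq.py
python3 -m inch '[[-1,0,0,0,0.15]]' >/dev/null; python3 tq.py
python3 -m inch '[[-1,0,0,0,0.15]]' >/dev/null; python3 tq.py
python3 -m inch '[[-1,0,0,0,0.15]]' >/dev/null; python3 tq.py
```

```text
t 5.22 yaw 14.52 to line-up (-99.6) rad 1.992 Mz 0.331 F [ 0.7  0.2 -0.2] p [ 0.5126 -0.0174  0.0679] j7 0.12 w 0.108
t 5.35 yaw 5.71 to line-up (-99.6) rad 1.838 Mz 0.383 F [ 0.2 -0.2 -0.8] p [ 0.5126 -0.0174  0.0679] j7 -0.03 w 0.106
t 5.47 yaw -3.1 to line-up (-99.6) rad 1.684 Mz 0.333 F [-0.5 -0.2 -1. ] p [ 0.5126 -0.0174  0.0678] j7 -0.18 w 0.11
t 5.6 yaw -11.91 to line-up (-99.6) rad 1.53 Mz 0.342 F [ 0.1 -0.5 -0.2] p [ 0.5127 -0.0175  0.0678] j7 -0.33 w 0.109
```

```bash
for k in 1; do
python3 -m inch '[[-1,0,0,0,0.15]]' >/dev/null; python3 tq.py
python3 -m inch '[[-1,0,0,0,0.15]]' >/dev/null; python3 tq.py
python3 -m inch '[[-1,0,0,0,0.15]]' >/dev/null; python3 tq.py
python3 -m inch '[[-1,0,0,0,0.1]]' >/dev/null; python3 tq.py
python3 -m inch '[[-1,0,0,0,0.1]]' >/dev/null; python3 tq.py
python3 -m inch '[[-1,0,0,0,0.1]]' >/dev/null; python3 tq.py
python3 -m inch '[[-1,0,0,0,0.1]]' >/dev/null; python3 tq.py
done
```

```text
t 5.72 yaw -20.72 to line-up (-99.6) rad 1.377 Mz 0.36 F [ 0.7 -0.3 -1.1] p [ 0.5128 -0.0174  0.0677] j7 -0.48 w 0.109
t 5.85 yaw -29.53 to line-up (-99.6) rad 1.223 Mz 0.335 F [ 0.1 -0.4 -0.5] p [ 0.5128 -0.0175  0.0677] j7 -0.63 w 0.108
t 5.97 yaw -38.34 to line-up (-99.6) rad 1.069 Mz 0.388 F [ 0.5 -0.7  0.3] p [ 0.5128 -0.0175  0.0676] j7 -0.78 w 0.108
t 6.1 yaw -44.21 to line-up (-99.6) rad 0.967 Mz 0.286 F [ 0.1  0.3 -1.2] p [ 0.5128 -0.0175  0.0676] j7 -0.88 w 0.11
t 6.22 yaw -50.06 to line-up (-99.6) rad 0.865 Mz 0.323 F [ 0.6 -0.5 -0.8] p [ 0.5129 -0.0175  0.0676] j7 -0.98 w 0.115
t 6.35 yaw -55.91 to line-up (-99.6) rad 0.763 Mz 0.365 F [ 0.1 -0.1 -0.2] p [ 0.5129 -0.0176  0.0676] j7 -1.08 w 0.111
t 6.47 yaw -61.76 to line-up (-99.6) rad 0.66 Mz 0.313 F [-0.1  0.  -0.7] p [ 0.5129 -0.0176  0.0675] j7 -1.18 w 0.108
```

```bash
python3 -m inch '[[-1,0,0,0,0.08]]' >/dev/null; python3 tq.py
python3 -m inch '[[-1,0,0,0,0.08]]' >/dev/null; python3 tq.py
python3 -m inch '[[-1,0,0,0,0.08]]' >/dev/null; python3 tq.py
python3 -m inch '[[-1,0,0,0,0.08]]' >/dev/null; python3 tq.py
python3 -m inch '[[-1,0,0,0,0.08]]' >/dev/null; python3 tq.py
python3 -m inch '[[-1,0,0,0,0.08]]' >/dev/null; python3 tq.py
```

```text
t 6.6 yaw -66.44 to line-up (-99.6) rad 0.579 Mz 0.352 F [ 1.1 -0.4 -0.9] p [ 0.5129 -0.0176  0.0675] j7 -1.26 w 0.106
t 6.72 yaw -71.11 to line-up (-99.6) rad 0.497 Mz 0.418 F [0.3 0.8 0.4] p [ 0.5129 -0.0177  0.0675] j7 -1.34 w 0.109
t 6.85 yaw -75.75 to line-up (-99.6) rad 0.416 Mz 0.419 F [-0.2  0.6 -0.4] p [ 0.5129 -0.0177  0.0675] j7 -1.42 w 0.112
t 6.97 yaw -80.39 to line-up (-99.6) rad 0.335 Mz 0.468 F [-0.  -0.7 -0.2] p [ 0.5129 -0.0177  0.0675] j7 -1.5 w 0.109
t 7.1 yaw -85.02 to line-up (-99.6) rad 0.254 Mz 0.483 F [0.4 0.1 0.5] p [ 0.5129 -0.0177  0.0675] j7 -1.58 w 0.112
t 7.22 yaw -89.65 to line-up (-99.6) rad 0.174 Mz 0.509 F [ 0.2 -0.3 -1. ] p [ 0.5129 -0.0177  0.0675] j7 -1.66 w 0.11
```

The torque stayed near 0.34, then jumped to about 0.42 at yaw -70° and is climbing. That is the nip, with the line-up about 0.53 rad after it. I'll finish the remaining 0.17 rad.

```bash
python3 -m inch '[[-1,0,0,0,0.085]]' >/dev/null; python3 tq.py
python3 -m inch '[[-1,0,0,0,0.08]]' >/dev/null; python3 tq.py
python3 - <<'E'
from h import *
# far-eye + board edge refinement of the tray yaw from scene and side clouds
for n in('scene','side'):
    i=grab(n); P=cloud(i); s=P.reshape(-1,3)
    o=np.array([0.5128,-0.0177]); yv=np.array([.1657,.9862]); xv=np.array([.9862,-.1657])
    q=s[:,:2]-o; tx=q@xv; ty=q@yv
    # back board top z~0.060 and left board z .105 outlines
    for nm,m in(('back',(abs(s[:,2]-.060)<.004)&(abs(tx-.21)<.025)&(ty>0)&(ty<.27)),('sill',(abs(s[:,2]-.045)<.004)&(abs(tx)<.03)&(ty>.02)&(ty<.16))):
        a=tx[m];b=ty[m]
        if nm=='sill':
            # outer (front) edge: min tx per ty-bin
            bins=np.arange(.02,.16,.01); pts=np.array([[c,a[(b>=c)&(b<c+.01)].min()] for c in bins if ((b>=c)&(b<c+.01)).sum()>5])
            pf=np.polyfit(pts[:,0],pts[:,1],1)
        else: pf=np.polyfit(b,a,1)
        print(n,nm,m.sum(),'yaw corr deg',np.degrees(np.arctan(pf[0])).round(2),'off',pf[1].round(4))
    e=s[(np.hypot(tx,ty-.18)<.024)&(s[:,2]>.068)&(s[:,2]<.104)]
    d=e[:,:2]-o; print(n,'far eye',np.median(d@xv).round(4),'mid',((d@xv).min()+(d@xv).max())/2)
E
```

```text
t 7.35 yaw -94.57 to line-up (-99.6) rad 0.088 Mz 0.53 F [ 0.2 -0.9  0.6] p [ 0.5129 -0.0177  0.0675] j7 -1.75 w 0.112
t 7.47 yaw -99.19 to line-up (-99.6) rad 0.007 Mz 0.546 F [-0.1  0.2 -0.5] p [ 0.5129 -0.0177  0.0675] j7 -1.83 w 0.107
scene back 754 yaw corr deg 0.07 off 0.2171
scene sill 777 yaw corr deg -0.3 off -0.02
scene far eye 0.001 mid -0.0005542366057289458
side back 584 yaw corr deg -0.0 off 0.2156Traceback (most recent call last):
  File "<stdin>", line 13, in <module>
IndexError: too many indices for array: array is 1-dimensional, but 2 were indexed
```

```bash
python3 -m inch '[[-1,0,0,0,0.006],[-1,0,0,0,0]]' >/dev/null; python3 tq.py
python3 -m inch '[[0,0,0,0,0],[0,0,0,0,0],[0,0,0,0,0],[0,0,0,-20,0]]' ; python3 tq.py
python3 -m inch '[[0,0,0,-40,0],[0,0,0,-40,0],[0,0,0,-40,0],[0,0,0,0,0]]' >/dev/null; python3 tq.py
python3 eye.py wrist w3.png
python3 go.py 0.457 -0.395 0.15 9
```

```text
t 7.83 yaw -99.24 to line-up (-99.6) rad 0.006 Mz 0.487 F [ 0.3 -0.5  0.4] p [ 0.5129 -0.0178  0.0675] j7 -1.83 w 0.108
time: 8.32
position: [0.5116, -0.0175, 0.0865]
tool_rot: [3.123, -0.256, 0.014]
ft_force: [-1.0, 0.8, 0.9]
grip_width: 0.456
t 8.32 yaw -99.37 to line-up (-99.6) rad 0.004 Mz -0.013 F [-1.   0.8  0.9] p [ 0.5116 -0.0175  0.0865] j7 -1.82 w 0.456
t 8.82 yaw -99.42 to line-up (-99.6) rad 0.003 Mz 0.003 F [-0.1  0.3 -0.5] p [ 0.5112 -0.0162  0.2113] j7 -1.78 w 0.502
cam [ 0.591 -0.029  0.374]
near 563 max z 0.0971 mean [ 0.5161 -0.0192  0.0925] topmean [ 0.5151 -0.0191  0.0932] plane ang 172.4 ((0.5133297443389893, -0.018862947821617126), (0.009847329929471016, 0.03132649511098862), 81.68795776367188) px [[314. 229.]]
far 1236 max z 0.0967 mean [0.5438 0.1565 0.0853] topmean [0.5442 0.157  0.0921] plane ang 173.0 ((0.5430685877799988, 0.15854637324810028), (0.011120145209133625, 0.031933143734931946), 79.84278106689453) px [[ 84. 228.]]
{'time': 8.875, 'position': [0.51, -0.016, 0.209], 'tool_rot': [3.124, -0.257, 0.011], 'joint_positions': [0.357, 0.043, -0.392, 1.805, 0.025, 1.291, -1.776], 'ft_force': [-0.741, -0.135, -0.816], 'torque': [0.018, 0.097, 0.0], 'grip_width': 0.501}
tool shift mm [  9.2 381.9  61.9] toolY yaw -99.41 twist -1.892 tilt [ 0.007 -0.008 -1.   ]
```

```bash
python3 -m inch '[[0.3,0,60,0,-0.18],[0.3,18,57,0,-0.18],[0.3,28,52,0,-0.18],[0.3,37,46,0,-0.18],[0.3,45,40,0,-0.18]]' >/dev/null
python3 go.py 0.457 -0.395 0.17 9
python3 -m inch '[[0.3,0,0,0,-0.18],[0.3,0,0,0,-0.18],[0.3,0,0,0,-0.18],[0.3,0,0,0,-0.18],[0.3,0,0,0,-0.18]]' >/dev/null
python3 go.py 0.457 -0.395 0.17 9
```

```text
{'time': 9.5, 'position': [0.665, -0.218, 0.205], 'tool_rot': [2.921, 1.136, -0.009], 'joint_positions': [0.485, 0.452, -0.3, 1.326, 0.141, 1.385, -0.642], 'ft_force': [0.426, 0.483, 2.062], 'torque': [0.006, -0.103, 0.008], 'grip_width': 0.645}
tool shift mm [-273.   -10.    36.8] toolY yaw -47.5 twist -0.986 tilt [-0.003 -0.009 -1.   ]
{'time': 10.125, 'position': [0.664, -0.217, 0.186], 'tool_rot': [-2.093, -2.317, 0.022], 'joint_positions': [0.587, 0.497, -0.452, 1.324, 0.215, 1.392, 0.242], 'ft_force': [0.553, -0.24, -0.782], 'torque': [-0.036, -0.177, 0.088], 'grip_width': 0.652}
tool shift mm [-156.6 -223.6   20.8] toolY yaw 5.83 twist -0.055 tilt [-0.024  0.002 -1.   ]
```

```bash
cat > rod.py <<'E'
from h import *; import sys
im=grab(sys.argv[1],sys.argv[2]); P=cloud(im); c=im['color'].astype(int)
sat=c.max(2)-c.min(2); z=P[...,2]
M=((z<0.02)&(z>0.001)&(sat<40)&(c.min(2)>90)).astype(np.uint8)
k,L,S,C=cv2.connectedComponentsWithStats(M)
for j in range(1,k):
    if S[j,4]>150:
        p=P[L==j]; d=p[:,:2]-p[:,:2].mean(0); V=np.linalg.eigh(d.T@d)[1][:,1]; V*=np.sign(V[1]); t=d@V
        print(S[j].tolist(),'mean',p.mean(0).round(4),'ang',np.degrees(np.arctan2(V[1],V[0])).round(2),'ends',p[t.argmin()].round(4),p[t.argmax()].round(4),'zmax',np.percentile(p[:,2],98).round(4),'rect',cv2.minAreaRect(p[:,:2].astype(np.float32)))
E
python3 rod.py wrist w4.png
python3 - <<'E'
from h import *
P=cloud(dict(np.load('scene0.npz'))); s=P.reshape(-1,3)
m=(s[:,2]>.068)&(s[:,2]<.08)&(s[:,0]>.4)&(s[:,0]<.8)&(s[:,1]<-.12)&(s[:,1]>-.5); print('tin',m.sum(),s[m].min(0).round(3),s[m].max(0).round(3))
E
```

```text
[607, 0, 33, 112, 1156] mean [ 0.8931 -0.0653  0.0128] ang 94.06 ends [ 0.9161 -0.1002  0.0061] [ 0.8956 -0.0181  0.0023] zmax 0.0198 rect ((0.8953408002853394, -0.06242673099040985), (0.024883687496185303, 0.08504926413297653), 15.863197326660156)
[0, 10, 48, 79, 1129] mean [ 0.4132 -0.1059  0.0125] ang 60.76 ends [ 0.3829 -0.1361  0.0039] [ 0.4112 -0.078   0.0103] zmax 0.0198 rect ((0.4089009463787079, -0.11208534240722656), (0.06459573656320572, 0.02915719337761402), 66.97440338134766)
[36, 90, 62, 216, 3245] mean [ 0.4367 -0.2284  0.0095] ang 98.88 ends [ 0.4563 -0.3335  0.0036] [ 0.4186 -0.1349  0.0066] zmax 0.0126 rect ((0.43274232745170593, -0.23488882184028625), (0.019028740003705025, 0.20204220712184906), 8.829764366149902)
[366, 198, 68, 52, 321] mean [ 0.7266 -0.2061  0.0124] ang 41.79 ends [ 0.7145 -0.2442  0.0072] [ 0.7649 -0.198   0.0037] zmax 0.0197 rect ((0.7309060096740723, -0.2115110158920288), (0.06835892796516418, 0.025965571403503418), 42.45613479614258)
[271, 324, 97, 17, 1116] mean [ 0.6804 -0.3362  0.0083] ang 6.3 ends [ 0.6326 -0.3498  0.0067] [ 0.7284 -0.3418  0.0014] zmax 0.0101 rect ((0.6796708703041077, -0.3358300030231476), (0.09622132778167725, 0.019978223368525505), 4.77885103225708)
[253, 377, 51, 37, 949] mean [ 0.6379 -0.4164  0.0082] ang 129.73 ends [ 0.6728 -0.4349  0.0064] [ 0.6184 -0.3936  0.0092] zmax 0.01 rect ((0.6399286389350891, -0.4187774062156677), (0.03150545805692673, 0.06613824516534805), 38.41404342651367)
tin 522 [ 0.714 -0.5    0.068] [ 0.799 -0.191  0.08 ]
```

View pics/w4.png

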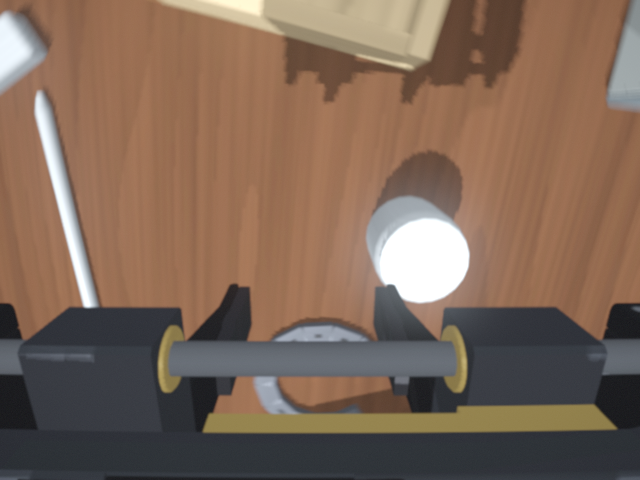

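The wrist view shows the rod from the nose (41,93) down to (92,300), with the tin at (420,245) and shoe at (310,370). The arm is still off to the side, so I'm moving over the rod handle.

```bash
python3 -m inch '[[0.3,-34,-46,0,-0.03],[0.3,-34,-46,0,-0.03],[0.3,-34,-46,0,0],[0.3,-34,-46,0,0],[0.3,-30,-40,0,0]]' >/dev/null
python3 go.py 0.457 -0.395 0.17 9
python3 rod.py wrist w5.png;python3 rod.py side s5.png
```

```text
{'time': 10.8, 'position': [0.462, -0.411, 0.181], 'tool_rot': [-2.009, -2.373, 0.017], 'joint_positions': [0.987, 0.327, -0.383, 1.548, 0.132, 1.324, 0.752], 'ft_force': [0.494, -0.658, 0.022], 'torque': [0.033, -0.173, 0.019], 'grip_width': 0.646}
tool shift mm [16.9 -2.  11.3] toolY yaw 9.53 twist 0.009 tilt [-0.032  0.013 -0.999]
[305, 0, 29, 238, 4478] mean [ 0.4522 -0.345   0.0108] ang 98.97 ends [ 0.4585 -0.4316  0.0011] [ 0.4415 -0.2403  0.0056] zmax 0.0129 rect ((0.4507404863834381, -0.3358515799045563), (0.02404928393661976, 0.19154171645641327), 9.348681449890137)
[488, 166, 152, 143, 7485] mean [ 0.6671 -0.3842  0.0083] ang 70.35 ends [ 0.6535 -0.4527  0.0038] [ 0.7101 -0.3317  0.0078] zmax 0.01 rect ((0.6752561330795288, -0.39156147837638855), (0.1322580724954605, 0.12020143866539001), 85.02165985107422)
[269, 22, 371, 25, 1614] mean [1.3345 1.5305 0.0104] ang 177.17 ends [2.0688 1.3664 0.0038] [0.4515 1.546  0.0049] zmax 0.0196 rect ((1.2798535823822021, 1.542784571647644), (0.2863157093524933, 1.6344798803329468), 80.0868148803711)
[451, 190, 151, 119, 769] mean [ 0.94
[... 727 characters left out ...]
522  0.012 ] ang 147.87 ends [ 0.773  -0.2512  0.0087] [ 0.7115 -0.2156  0.0135] zmax 0.0197 rect ((0.7348388433456421, -0.246229350566864), (0.029615245759487152, 0.07103968411684036), 60.01021957397461)
[415, 430, 76, 50, 1368] mean [ 0.6712 -0.3533  0.0096] ang 15.5 ends [ 0.6164 -0.3901  0.0078] [ 0.7406 -0.3548  0.0074] zmax 0.0122 rect ((0.6737411618232727, -0.3546018600463867), (0.12909087538719177, 0.05500610172748566), 15.038257598876953)
[295, 460, 19, 20, 258] mean [ 0.4542 -0.3621  0.0119] ang 122.29 ends [ 0.4669 -0.3747  0.0142] [ 0.4456 -0.3465  0.0065] zmax 0.0146 rect ((0.4535354673862457, -0.36089375615119934), (0.024049386382102966, 0.03115336410701275), 8.331130027770996)
```

View pics/w5.png

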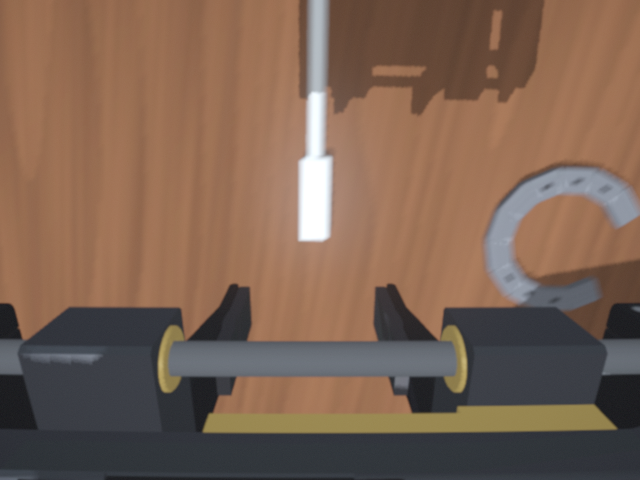

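The handle's shoulder is at about (316,157) and its back end at (314,240).

Run:
```python
from h import *
im=grab('wrist'); K,d,R,t=[np.array(im[k],float) for k in('K','distortion','R','t')]
px=np.array([[316,157],[314,240],[301,200],[331,200],[316,100],[317,60]],float)
r=np.c_[cv2.undistortPoints(px.reshape(-1,1,2),K,d).reshape(-1,2),np.ones(6)]@R; c=-R.T@t
print((c+r*((0.012-c[2])/r[:,2])[:,None]).round(4))
P=cloud(im); w=P[165:232,295:340].reshape(-1,3); w=w[(w[:,2]>.008)&(w[:,2]<.02)]; print(w.mean(0).round(4),cv2.minAreaRect(w[:,:2].astype(np.float32)))
w=P[20:150,300:335].reshape(-1,3); w=w[(w[:,2]>.008)&(w[:,2]<.02)]; q=w[:,:2]-w[:,:2].mean(0);V=np.linalg.eigh(q.T@q)[1][:,1]; print('shaft',w.mean(0).round(4),np.degrees(np.arctan2(V[1],V[0]))%180)
```

```text
[[ 0.447  -0.365   0.012 ]
 [ 0.4567 -0.4365  0.012 ]
 [ 0.44   -0.403   0.012 ]
 [ 0.4654 -0.3988  0.012 ]
 [ 0.4398 -0.3206  0.012 ]
 [ 0.4358 -0.2911  0.012 ]]
[ 0.4604 -0.3979  0.0114] ((0.4607551693916321, -0.39871537685394287), (0.023525021970272064, 0.0579548142850399), 9.003530502319336)
shaft [ 0.4462 -0.3082  0.0106] 98.94176668944789
```

```bash
python3 go.py 0.4594 -0.394 0.06 8.95
python3 -m inch '[[0.1,17,0,0,0.009],[0.1,0,0,40,0],[0.1,0,0,40,0],[0.1,0,0,35,0],[0.1,0,0,0,0]]' >/dev/null
python3 go.py 0.4594 -0.394 0.002 8.95
```

```text
{'time': 10.95, 'position': [0.461, -0.413, 0.181], 'tool_rot': [-2.015, -2.367, 0.019], 'joint_positions': [0.988, 0.328, -0.381, 1.548, 0.133, 1.325, 0.749], 'ft_force': [0.349, -0.169, -0.367], 'torque': [0.036, -0.19, -0.027], 'grip_width': 0.649}
tool shift mm [ 17.3   5.6 121. ] toolY yaw 9.2 twist 0.004 tilt [-0.033  0.012 -0.999]
{'time': 11.575, 'position': [0.46, -0.381, 0.062], 'tool_rot': [-2.015, -2.363, 0.01], 'joint_positions': [0.96, 0.39, -0.383, 1.721, 0.164, 1.099, 0.682], 'ft_force': [-0.514, -0.632, -0.221], 'torque': [0.017, -0.187, 0.027], 'grip_width': 0.548}
tool shift mm [-14.5  -0.9  60. ] toolY yaw 9.11 twist 0.003 tilt [-0.032  0.018 -0.999]
```

```bash
python3 -m inch '[[0.1,-14.5,-1,20,0],[0.1,0,0,20,0],[0.1,0,0,12,0],[0.1,0,0,0,0]]' 60 >/dev/null
python3 go.py 0.4594 -0.394 0.002 8.95; python3 rod.py side s6.png | grep '\[2'
```

```text
{'time': 12.075, 'position': [0.465, -0.39, 0.013], 'tool_rot': [-2.012, -2.373, 0.006], 'joint_positions': [0.952, 0.463, -0.369, 1.733, 0.193, 1.013, 0.675], 'ft_force': [0.415, 0.122, 0.057], 'torque': [-0.005, -0.13, -0.005], 'grip_width': 0.55}
tool shift mm [-3.1 -6.1 11. ] toolY yaw 9.41 twist 0.008 tilt [-0.026  0.017 -1.   ]
[269, 22, 371, 25, 1625] mean [1.3232 1.5312 0.0104] ang 177.24 ends [2.0673 1.3041 0.0025] [0.4515 1.5517 0.003 ] zmax 0.0196 rect ((1.2614662647247314, 1.4269649982452393), (0.3016205430030823, 1.624690055847168), 88.8355484008789)
[212, 175, 50, 30, 486] mean [0.3511 0.3752 0.0113] ang 117.98 ends [0.3677 0.31   0.0116] [0.2947 0.4248 0.0096] zmax 0.0142 rect ((0.3461166322231293, 0.37785211205482483), (0.10829268395900726, 0.13594050705432892), 35.14912414550781)
```

```bash
python3 -m inch '[[0.1,-3,-6,4,0.008],[0.1,0,0,3,0],[0.1,0,0,0,0]]' 60
python3 go.py 0.4594 -0.394 0.003 8.95
```

```text
time: 12.5
position: [0.4606, -0.3952, 0.0081]
tool_rot: [-2.025, -2.367, 0.007]
ft_force: [0.2, 0.6, -0.2]
grip_width: 0.548
{'time': 12.5, 'position': [0.461, -0.395, 0.008], 'tool_rot': [-2.025, -2.367, 0.007], 'joint_positions': [0.959, 0.465, -0.364, 1.74, 0.194, 0.999, 0.676], 'ft_force': [0.154, 0.554, -0.166], 'torque': [-0.01, -0.125, -0.019], 'grip_width': 0.548}
tool shift mm [ 1.3 -0.9  5.1] toolY yaw 8.9 twist -0.001 tilt [-0.023  0.014 -1.   ]
```

```bash
python3 -m inch '[[0.1,1,-1,3,0],[0.1,0,0,3,0]]' 60
python3 go.py 0.4594 -0.394 0.003 8.95
```

```text
time: 12.75
position: [0.4594, -0.3946, 0.0023]
tool_rot: [-2.026, -2.367, 0.007]
ft_force: [0.2, -0.3, -0.7]
grip_width: 0.546
{'time': 12.75, 'position': [0.459, -0.395, 0.002], 'tool_rot': [-2.026, -2.367, 0.007], 'joint_positions': [0.959, 0.47, -0.363, 1.747, 0.197, 0.986, 0.674], 'ft_force': [0.233, -0.27, -0.655], 'torque': [0.008, -0.148, -0.019], 'grip_width': 0.546}
tool shift mm [ 0.6  0.1 -0.7] toolY yaw 8.88 twist -0.001 tilt [-0.022  0.013 -1.   ]
```

```bash
python3 -m inch '[[-1,0,0,0,0],[-1,0,0,0,0],[-1,0,0,0,0],[-1,0,0,0,0]]' 60
python3 -m inch '[[-1,0,0,-10,0],[-1,0,0,-20,0],[-1,0,0,-30,0],[-1,0,0,-30,0],[-1,0,0,-30,0]]'
python3 tq.py; python3 rod.py side s7.png >/dev/null
python3 - <<'E'
from h import *
im=grab('side','s8.png'); P=cloud(im); s=P.reshape(-1,3); c=im['color'].reshape(-1,3).astype(int)
m=(s[:,2]>.06)&(s[:,2]<.17)&(s[:,0]<.5)&(s[:,1]>-.36)&(s[:,1]<-.12)&(s[:,0]>.38); p=s[m]
print(len(p)); mu=p.mean(0); V=np.linalg.eigh((p-mu).T@(p-mu))[1][:,2]; V*=np.sign(V[1]); t=(p-mu)@V
print('mean',mu.round(4),'dir',V.round(4),'ends',p[t.argmin()].round(4),p[t.argmax()].round(4))
E
```

```text
time: 13.25
position: [0.4594, -0.3943, 0.0019]
tool_rot: [-2.026, -2.367, 0.007]
ft_force: [0.5, 0.6, 0.5]
grip_width: 0.271
time: 13.88
position: [0.4608, -0.3949, 0.1266]
tool_rot: [-2.022, -2.365, 0.007]
ft_force: [0.7, -1.0, -3.2]
grip_width: 0.267
t 13.88 yaw 8.95 to line-up (-99.6) rad 1.895 Mz 0.047 F [ 0.7 -1.  -3.2] p [ 0.4608 -0.3949  0.1266] j7 0.72 w 0.267
0<stdin>:4: RuntimeWarning: Mean of empty slice.
  ret = um.true_divide(
Traceback (most recent call last):
ValueError: attempt to get argmin of an empty sequence
```

View pics/s8.png

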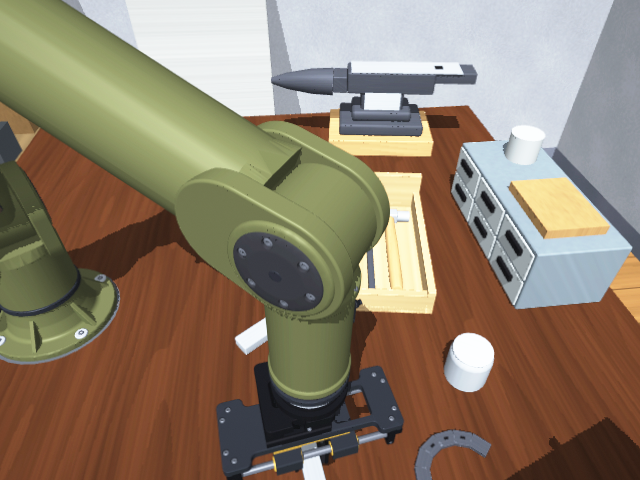

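The rod is held (width 23 mm, wrist carries about 3 N); the side view is blocked by the arm. I'm moving to the pre-insert line.

```bash
python3 go.py 0.4666 -0.2929 0.12 -9.5
python3 -m inch '[[-1,25,0,0,0.08],[-1,25,2,0,0.08],[-1,25,4,0,0.08],[-1,20,3,0,0.08],[-1,0,0,0,0]]' >/dev/null
python3 go.py 0.4666 -0.2929 0.12 -9.5
cat > held.py <<'E'
from h import *; import sys
o=np.array([0.5128,-0.0177]); yv=np.array([.1657,.9862]); xv=np.array([.9862,-.1657])
zc=float(sys.argv[1])
s0=ctrl.get_state(); p0=np.array(s0['position']); print('tcp in tray frame (from near eye) mm', np.round([(p0[:2]-o)@xv*1e3,(p0[:2]-o)@yv*1e3,p0[2]*1e3],1))
for n in('wrist','scene'):
    im=grab(n,'%s_%d.png'%(n,round(s0['time']*1000))); P=cloud(im); s=P.reshape(-1,3); q=s[:,:2]-o; T=np.c_[q@xv,q@yv,s[:,2]]*1e3
    tcp=(p0[:2]-o)@yv*1e3
    m=(abs(T[:,2]-zc)<22)&(abs(T[:,0]-(p0[:2]-o)@xv*1e3)<25)&(T[:,1]>tcp+35)&(T[:,1]<-22)
    t=T[m]
    if len(t)<20: print(n,len(t)); continue
    fx=np.polyfit(t[:,1],t[:,0],1); 
    # ridge: surface seen is one side/top; use per-bin max z for height
    b=np.arange(tcp+40,t[:,1].max(),12); zz=np.array([[c+6,np.percentile(t[(t[:,1]>=c)&(t[:,1]<c+12),2],95)] for c in b if ((t[:,1]>=c)&(t[:,1]<c+12)).sum()>4])
    fz=np.polyfit(zz[:,0],zz[:,1],1)
    print(n,len(t),'x at tcp,nose',np.polyval(fx,[tcp,t[:,1].max()]).round(1),'slope deg',np.degrees(fx[0]).round(2),'top z near,nose',np.polyval(fz,[tcp+40,t[:,1].max()]).round(1),'pitch deg',np.degrees(fz[0]).round(2),'nose y',np.percentile(t[:,1],99.7).round(1))
E
python3 held.py 128
```

```text
{'time': 13.975, 'position': [0.463, -0.397, 0.13], 'tool_rot': [-2.028, -2.371, 0.007], 'joint_positions': [0.981, 0.339, -0.389, 1.639, 0.138, 1.212, 0.717], 'ft_force': [0.503, -0.232, -1.594], 'torque': [-0.351, -0.294, 0.029], 'grip_width': 0.265}
tool shift mm [101.9  19.5  10.9] toolY yaw 8.94 twist 0.322 tilt [-0.02   0.011 -1.   ]
{'time': 14.6, 'position': [0.467, -0.299, 0.13], 'tool_rot': [-2.389, -2.006, 0.016], 'joint_positions': [0.876, 0.227, -0.401, 1.775, 0.096, 1.182, 0.271], 'ft_force': [0.012, -0.115, -1.928], 'torque': [-0.309, -0.057, 0.031], 'grip_width': 0.266}
tool shift mm [ 6.4 -1.  10.2] toolY yaw -9.96 twist -0.008 tilt [-0.022  0.01  -1.   ]
tcp in tray frame (from near eye) mm [   1.3 -285.5  130.1]
wrist 7513 x at tcp,nose [2.2 2.7] slope deg 0.23 top z near,nose [139.3 137.2] pitch deg -1.43 nose y -163.1
scene 365 x at tcp,nose [2.9 5.4] slope deg 0.56 top z near,nose [141.8 134.7] pitch deg -1.84 nose y -24.4
```

```bash
sed -i 's/(T\[:,1\]<-22)/(T[:,1]<float(sys.argv[2]))/' held.py
python3 -m inch '[[-1,0,-2,15,-0.006],[-1,0,0,15,0],[-1,0,0,10,0],[-1,0,0,0,0]]' >/dev/null
python3 tq.py; python3 held.py 90 -8; ls -t pics | head -2
```

```text
t 15.2 yaw -9.91 to line-up (-99.6) rad 1.565 Mz 0.009 F [-1.  -0.8 -2.6] p [ 0.4603 -0.3041  0.0855] j7 0.27 w 0.273
tcp in tray frame (from near eye) mm [  -4.3 -291.2   85.5]
wrist 7508 x at tcp,nose [-3.3 -2.9] slope deg 0.2 top z near,nose [94.5 92.6] pitch deg -1.35 nose y -168.8
scene 348 x at tcp,nose [-1.7 -0.5] slope deg 0.25 top z near,nose [97.7 89.8] pitch deg -2.02 nose y -31.1
scene_15200.png
wrist_15200.png
```

```bash
python3 -m inch '[[-1,0,2,2,-0.004],[-1,0,0,0,0]]' >/dev/null
python3 held.py 90 -8
python3 - <<'E'
from h import *
a=grab('scene')['color'][150:300,230:390,::-1]; b=grab('side')['color'][180:330,260:420,::-1]
cv2.imwrite('pics/z1.png',np.hstack([cv2.resize(x,(400,375),interpolation=cv2.INTER_CUBIC) for x in(a,b)]))
E
```

```text
tcp in tray frame (from near eye) mm [  -0.4 -291.5   85.5]
wrist 7512 x at tcp,nose [0.5 0.4] slope deg -0.05 top z near,nose [94.5 92.4] pitch deg -1.45 nose y -169.1
scene 350 x at tcp,nose [1.6 2.2] slope deg 0.13 top z near,nose [97.9 89.8] pitch deg -2.09 nose y -31.0
```

View pics/z1.png

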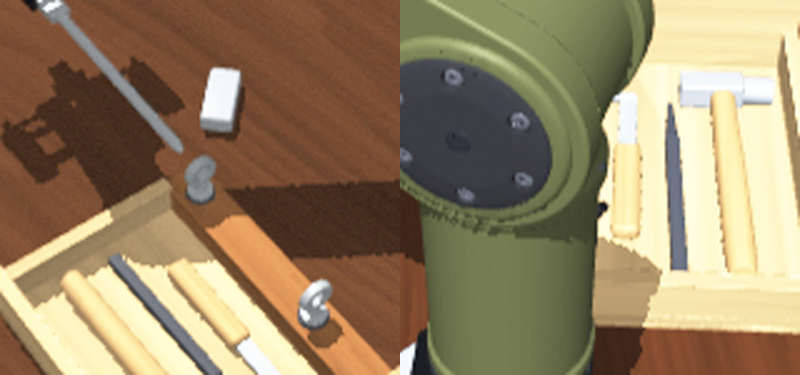

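```bash
python3 -m inch '[[-1,0,0,3,0]]' >/dev/null; python3 tq.py
python3 -m inch '[[-1,10,0,1,0],[-1,10,0,0,0]]' >/dev/null; python3 tq.py
python3 held.py 90 0
```

```text
t 15.88 yaw -9.66 to line-up (-99.6) rad 1.57 Mz -0.012 F [ 0.2  0.5 -2.8] p [ 0.464  -0.3052  0.0827] j7 0.27 w 0.267
t 16.12 yaw -9.74 to line-up (-99.6) rad 1.568 Mz 0.024 F [ 0.3  1.2 -2.5] p [ 0.4671 -0.2848  0.0813] j7 0.23 w 0.266
tcp in tray frame (from near eye) mm [  -0.9 -271.    81.3]
wrist 7504 x at tcp,nose [0.1 0.2] slope deg 0.01 top z near,nose [90.4 88.2] pitch deg -1.53 nose y -148.6
scene 397 x at tcp,nose [1.8 1.1] slope deg -0.14 top z near,nose [90.9 90.7] pitch deg -0.07 nose y -0.3
```

```bash
python3 -m inch '[[-1,8,0,0,0]]' >/dev/null; python3 tq.py
python3 -m inch '[[-1,8,0,0,0]]' >/dev/null; python3 tq.py
python3 -m inch '[[-1,8,0,0,0]]' >/dev/null; python3 tq.py
```

```text
t 16.35 yaw -9.65 to line-up (-99.6) rad 1.57 Mz 0.042 F [ 0.1 -0.2 -2.1] p [ 0.4687 -0.2761  0.0816] j7 0.22 w 0.269
t 16.48 yaw -9.64 to line-up (-99.6) rad 1.57 Mz 0.003 F [ 0.3  0.1 -3.2] p [ 0.4702 -0.2675  0.0817] j7 0.21 w 0.27
t 16.6 yaw -9.64 to line-up (-99.6) rad 1.57 Mz -0.061 F [-0.3 -0.3 -2.4] p [ 0.4717 -0.259   0.0817] j7 0.19 w 0.265
```

```bash
python3 -m inch '[[-1,8,0,0,0]]' >/dev/null; python3 tq.py
python3 -m inch '[[-1,8,0,0,0]]' >/dev/null; python3 tq.py
python3 -m inch '[[-1,8,0,0,0]]' >/dev/null; python3 tq.py
python3 -m inch '[[-1,8,0,0,0]]' >/dev/null; python3 tq.py
python3 held.py 90 -30
python3 - <<'E'
from h import *
a=grab('scene')['color'][190:300,280:390,::-1]
cv2.imwrite('pics/z2.png',cv2.resize(a,(500,500),interpolation=cv2.INTER_CUBIC))
E
```

```text
t 16.73 yaw -9.63 to line-up (-99.6) rad 1.57 Mz -0.03 F [-0.  -0.8 -1.4] p [ 0.4732 -0.2504  0.0818] j7 0.18 w 0.266
t 16.85 yaw -9.62 to line-up (-99.6) rad 1.57 Mz 0.009 F [-1.2  0.  -2.7] p [ 0.4746 -0.2419  0.0819] j7 0.16 w 0.268
t 16.98 yaw -9.62 to line-up (-99.6) rad 1.571 Mz -0.037 F [-0.7 -0.1 -2.9] p [ 0.4761 -0.2334  0.082 ] j7 0.15 w 0.265
t 17.1 yaw -9.62 to line-up (-99.6) rad 1.571 Mz 0.018 F [-0.   0.  -1.5] p [ 0.4775 -0.225   0.082 ] j7 0.13 w 0.27
tcp in tray frame (from near eye) mm [  -0.5 -210.2   82. ]
wrist 7515 x at tcp,nose [0.5 0.3] slope deg -0.09 top z near,nose [91.1 88.8] pitch deg -1.6 nose y -87.8
scene 246 x at tcp,nose [1.4 1.4] slope deg -0.02 top z near,nose [93.4 89.4] pitch deg -1.64 nose y -31.2
```

View pics/z2.png

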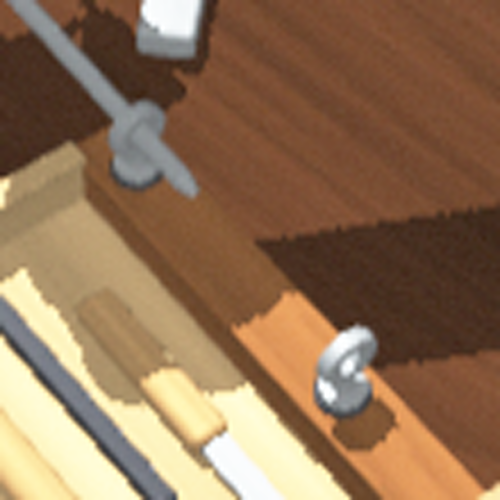

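```bash
python3 -m inch '[[-1,12,0,0,0],[-1,12,0,0,0]]' >/dev/null; python3 tq.py
python3 -m inch '[[-1,12,0,0.5,0],[-1,12,0,0.5,0]]' >/dev/null; python3 tq.py
python3 -m inch '[[-1,12,0,1,0]]' >/dev/null; python3 tq.py
python3 -m inch '[[-1,0,0,2,0]]' >/dev/null; python3 tq.py
python3 -m inch '[[-1,0,0,2,0]]' >/dev/null; python3 tq.py
python3 held.py 90 -30
```

```text
t 17.5 yaw -9.71 to line-up (-99.6) rad 1.569 Mz -0.037 F [ 0.1  0.2 -2.7] p [ 0.4814 -0.2014  0.082 ] j7 0.09 w 0.261
t 17.75 yaw -9.68 to line-up (-99.6) rad 1.569 Mz 0.071 F [ 0.1 -0.1 -2.8] p [ 0.4858 -0.1756  0.0811] j7 0.04 w 0.264
t 17.88 yaw -9.66 to line-up (-99.6) rad 1.57 Mz -0.04 F [ 0.6  0.1 -3.3] p [ 0.488  -0.1627  0.0801] j7 0.01 w 0.263
t 18.0 yaw -9.52 to line-up (-99.6) rad 1.572 Mz 0.011 F [-0.2 -1.2 -2. ] p [ 0.4884 -0.1611  0.0782] j7 0.01 w 0.267
t 18.12 yaw -9.53 to line-up (-99.6) rad 1.572 Mz 0.068 F [ 0.  -0.4 -0.3] p [ 0.4883 -0.1614  0.0761] j7 0.01 w 0.27
tcp in tray frame (from near eye) mm [  -0.3 -145.8   76.1]
wrist 6929 x at tcp,nose [0.7 0.2] slope deg -0.24 top z near,nose [85.7 84.5] pitch deg -0.92 nose y -30.2
scene 145 x at tcp,nose [1.4 1.1] slope deg -0.15 top z near,nose [87.7 85.7] pitch deg -1.5 nose y -30.5
```

```bash
python3 -m inch '[[-1,0,0,1.5,0]]' >/dev/null; python3 tq.py
python3 -m inch '[[-1,0,0,1,0]]' >/dev/null; python3 tq.py
python3 held.py 85 -30
python3 -m inch '[[-1,12,0,0,0],[-1,12,0,0,0]]' >/dev/null; python3 tq.py
python3 held.py 85 -30
```

```text
t 18.35 yaw -9.6 to line-up (-99.6) rad 1.571 Mz 0.083 F [-0.5  0.9 -0.4] p [ 0.4883 -0.1616  0.0746] j7 0.01 w 0.266
t 18.48 yaw -9.62 to line-up (-99.6) rad 1.57 Mz 0.065 F [ 0.1  0.7 -0.9] p [ 0.4883 -0.1617  0.0737] j7 0.01 w 0.273
tcp in tray frame (from near eye) mm [  -0.3 -146.    73.7]
wrist 7086 x at tcp,nose [0.7 0.3] slope deg -0.17 top z near,nose [83.9 84. ] pitch deg 0.07 nose y -30.3
scene 148 x at tcp,nose [2.9 1.1] slope deg -0.9 top z near,nose [85.5 85.8] pitch deg 0.21 nose y -30.7
t 18.82 yaw -9.78 to line-up (-99.6) rad 1.568 Mz 0.013 F [-1.  -1.7  0.1] p [ 0.4926 -0.1389  0.0742] j7 -0.04 w 0.266
tcp in tray frame (from near eye) mm [   0.2 -122.9   74.2]
wrist 4884 x at tcp,nose [1.  1.2] slope deg 0.07 top z near,nose [84.2 84. ] pitch deg -0.22 nose y -30.1
scene 112 x at tcp,nose [3.9 1.3] slope deg -1.6 top z near,nose [85.8 86.7] pitch deg 0.9 nose y -30.3
```

```bash
python3 -m inch '[[-1,12,0,0,0],[-1,12,0,0,0]]' >/dev/null; python3 tq.py
python3 -m inch '[[-1,10,0,0,0]]' >/dev/null; python3 tq.py
python3 -m inch '[[-1,8,0,0,0]]' >/dev/null; python3 tq.py
python3 -m inch '[[-1,8,0,0,0]]' >/dev/null; python3 tq.py
python3 - <<'E'
from h import *
a=grab('scene')['color'][190:300,280:390,::-1]
cv2.imwrite('pics/z3.png',cv2.resize(a,(500,500),interpolation=cv2.INTER_CUBIC))
E
```

```text
t 19.18 yaw -9.69 to line-up (-99.6) rad 1.569 Mz 0.026 F [-0.9 -1.2  0.5] p [ 0.4971 -0.1132  0.0745] j7 -0.09 w 0.268
t 19.3 yaw -9.65 to line-up (-99.6) rad 1.57 Mz 0.014 F [-0.  -1.2  0.4] p [ 0.4989 -0.1025  0.0745] j7 -0.11 w 0.268
t 19.43 yaw -9.62 to line-up (-99.6) rad 1.57 Mz 0.052 F [ 0.5 -1.9 -0.9] p [ 0.5003 -0.0936  0.0745] j7 -0.13 w 0.266
t 19.55 yaw -9.61 to line-up (-99.6) rad 1.571 Mz 0.0 F [ 0.1 -0.3 -1.7] p [ 0.5015 -0.0849  0.0742] j7 -0.15 w 0.265
```

View pics/z3.png

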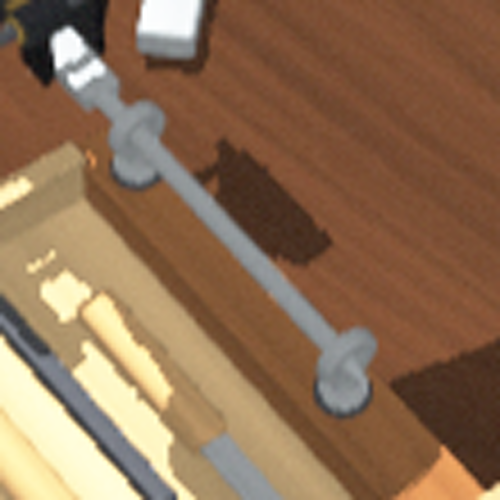

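The nose has reached the far eye's hole at crop (345,350), and about 38 mm are left to the shoulder. I'm continuing gently.

```bash
python3 -m inch '[[-1,6,0,0,0]]' >/dev/null; python3 tq.py
python3 -m inch '[[-1,6,0,0,0]]' >/dev/null; python3 tq.py
python3 -m inch '[[-1,6,0,0,0]]' >/dev/null; python3 tq.py
```

```text
t 19.73 yaw -9.56 to line-up (-99.6) rad 1.571 Mz -0.018 F [ 0.1 -1.  -1.3] p [ 0.5028 -0.0772  0.0742] j7 -0.16 w 0.269
t 19.85 yaw -9.57 to line-up (-99.6) rad 1.571 Mz -0.043 F [-0.4 -0.2 -0.9] p [ 0.5038 -0.0708  0.0741] j7 -0.17 w 0.27
t 19.98 yaw -9.58 to line-up (-99.6) rad 1.571 Mz 0.011 F [ 0.4 -0.1 -1.8] p [ 0.5049 -0.0646  0.0741] j7 -0.19 w 0.268
```

```bash
python3 -m inch '[[-1,4,0,0,0]]' >/dev/null; python3 tq.py
python3 -m inch '[[-1,4,0,0,0]]' >/dev/null; python3 tq.py
python3 -m inch '[[-1,3,0,0,0]]' >/dev/null; python3 tq.py
python3 - <<'E'
from h import *
a=grab('scene')['color'][180:300,270:390,::-1]; b=grab('wrist')['color'][:,:,::-1]
cv2.imwrite('pics/z4.png',np.hstack([cv2.resize(a,(400,400),interpolation=cv2.INTER_CUBIC),cv2.resize(b,(400,400))]))
E
```

```text
t 20.1 yaw -9.57 to line-up (-99.6) rad 1.571 Mz 0.035 F [-0.9 -3.6  0.6] p [ 0.5056 -0.0603  0.0742] j7 -0.2 w 0.268
t 20.23 yaw -9.62 to line-up (-99.6) rad 1.57 Mz 0.09 F [-1.7 -9.7  0.7] p [ 0.5058 -0.0593  0.0742] j7 -0.2 w 0.27
t 20.35 yaw -9.71 to line-up (-99.6) rad 1.569 Mz 0.145 F [-2.1 -7.4  0.3] p [ 0.5058 -0.0596  0.0743] j7 -0.21 w 0.264
```

View pics/z4.png

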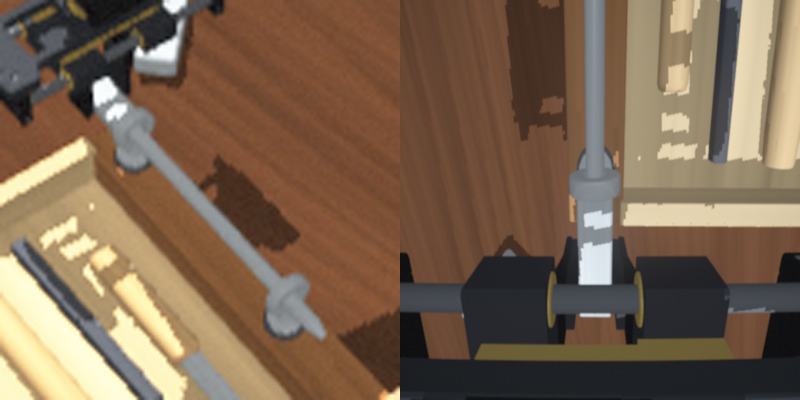

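```bash
python3 -m inch '[[-0.35,0,0,0,0],[-0.1,0,0,0,0],[0,0,0,0,0]]' 10 ; python3 tq.py
python3 -m inch '[[0,0,0,-10,0],[0,0,0,-20,0],[0,0,0,-40,0],[0,0,0,-40,0],[0,0,0,-30,0]]' >/dev/null; python3 tq.py
cat > fin.py <<'E'
from h import *
o=np.array([0.5128,-0.0177]); yv=np.array([.1657,.9862]); xv=np.array([.9862,-.1657])
im=grab('wrist','w9.png'); s=cloud(im).reshape(-1,3); q=s[:,:2]-o; T=np.c_[q@xv,q@yv,s[:,2]]*1e3
for nm,a,b in(('shaft',15,165),('handle',-90,-8),('tip',188,250),('near ring',-6,6)):
    t=T[(abs(T[:,0])<22)&(T[:,1]>a)&(T[:,1]<b)&(T[:,2]>(60))&(T[:,2]<105)]
    if len(t)<10: print(nm,len(t)); continue
    f=np.polyfit(t[:,1],t[:,0],1); print(nm,len(t),'x',t[:,0].mean().round(1),np.percentile(t[:,0],[2,98]).round(1),'y',np.percentile(t[:,1],[.5,99.5]).round(1),'z',np.percentile(t[:,2],[50,97]).round(1),'slope deg',np.degrees(f[0]).round(2))
t=T[(abs(T[:,0])<22)&(T[:,1]>-70)&(T[:,1]<5)&(T[:,2]>70)&(T[:,2]<105)]
for c in range(-70,4,4):
    w=t[(t[:,1]>=c)&(t[:,1]<c+4)]
    if len(w): print(c,np.percentile(w[:,0],[3,97]).round(1),np.percentile(w[:,2],95).round(1))
E
python3 fin.py
```

```text
time: 20.82
position: [0.5064, -0.0588, 0.0747]
tool_rot: [-2.391, -2.016, 0.024]
ft_force: [-0.2, 0.6, 0.4]
grip_width: 0.457
t 20.82 yaw -9.73 to line-up (-99.6) rad 1.569 Mz 0.01 F [-0.2  0.6  0.4] p [ 0.5064 -0.0588  0.0747] j7 -0.21 w 0.457
t 21.45 yaw -9.55 to line-up (-99.6) rad 1.572 Mz -0.033 F [ 0.1 -0.2 -0.4] p [ 0.5083 -0.0567  0.2192] j7 -0.14 w 0.499
shaft 2522 x 0.6 [-5.2  6.4] y [ 15.7 119. ] z [82.4 84.3] slope deg -0.64
handle 2553 x 1.2 [-10.3  12.6] y [-77.8  -8.3] z [83.3 84.6] slope deg -0.3
tip 0
near ring 725 x 0.9 [-15.1  16.6] y [-5.2  5.8] z [92.8 96.7] slope deg 12.43
-70 [-9.7 12.2] 84.3
-66 [-10.4  12.2] 84.5
-62 [-10.3  12.9] 84.2
-58 [-9.6 12.6] 84.5
-54 [-10.3  12. ] 84.4
-50 [-10.1  12.5] 84.7
-46 [-10.2  12.5] 84.4
-42 [-10.   11.9] 84.4
-38 [-9.5 12.3] 84.5
-34 [-9.8 12.2] 84.3
-30 [-9.8 12.1] 84.5
-26 [-10.1  12. ] 84.5
-22 [-9.4 12. ] 84.6
-18 [-10.1  11.9] 84.4
-14 [-10.2  12.3] 84.5
-10 [-10.   12.2] 84.4
-6 [-14.3  15.8] 96.6
-2 [-15.1  16.6] 96.6
2 [-13.6  15.7] 96.1
```

```bash
python3 -m inch '[[0,-40,0,-20,0],[0,-40,0,0,0],[0,-40,0,0,0],[0,0,0,0,0]]' >/dev/null; python3 tq.py
python3 - <<'E'
from h import *
im=grab('scene','end.png'); im2=grab('wrist')
for n,i in(('wrist',im2),('scene',im)):
    s=cloud(i).reshape(-1,3)
    for nm,c in(('near',(.5128,-.0177)),('far',(.5428,.1588))):
        e=s[(np.hypot(s[:,0]-c[0],s[:,1]-c[1])<.022)&(s[:,2]>.0875)&(s[:,2]<.103)]
        if len(e)>15: print(n,nm,len(e),cv2.minAreaRect(e[:,:2].astype(np.float32)))
a=dict(np.load('scene0.npz'))['color'].astype(int); d=(abs(im['color'].astype(int)-a).max(2)>60).astype(np.uint8)
d=cv2.morphologyEx(d,cv2.MORPH_OPEN,np.ones((3,3)))
k,L,S,C=cv2.connectedComponentsWithStats(d); print([S[j].tolist() for j in range(1,k) if S[j,4]>25])
E
```

```text
t 22.0 yaw -9.28 to line-up (-99.6) rad 1.576 Mz 0.013 F [ 0.4 -0.2 -0.5] p [ 0.4927 -0.1766  0.2489] j7 0.1 w 0.501
wrist near 610 ((0.5124961733818054, -0.018663544207811356), (0.010212876833975315, 0.029521076008677483), 81.62035369873047)
scene near 64 ((0.5123763084411621, -0.025027628988027573), (0.02659798227250576, 0.032569002360105515), 82.2990493774414)
scene far 63 ((0.5433176755905151, 0.16105720400810242), (0.021339818835258484, 0.02737327851355076), 41.6051025390625)
[[192, 0, 43, 31, 508], [420, 0, 18, 25, 354], [468, 10, 15, 40, 390], [251, 15, 11, 8, 60], [423, 57, 5, 11, 47], [474, 56, 6, 12, 57], [243, 60, 64, 51, 1627], [435, 71, 7, 6, 31], [470, 73, 10, 22, 143], [234, 94, 16, 9, 59], [240, 101, 10, 6, 37], [272, 109, 9, 12, 80], [222, 111, 12, 14, 75], [252, 121, 7, 8, 50], [221, 146, 82, 47, 470], [288, 197, 20, 19, 195], [299, 219, 8, 8, 47], [453, 218, 29, 18, 166], [309, 225, 51, 55, 849], [276, 226, 13, 11, 61], [284, 244, 82, 84, 2244], [270, 257, 22, 24, 181], [358, 274, 23, 31, 353]]
```

View pics/end.png

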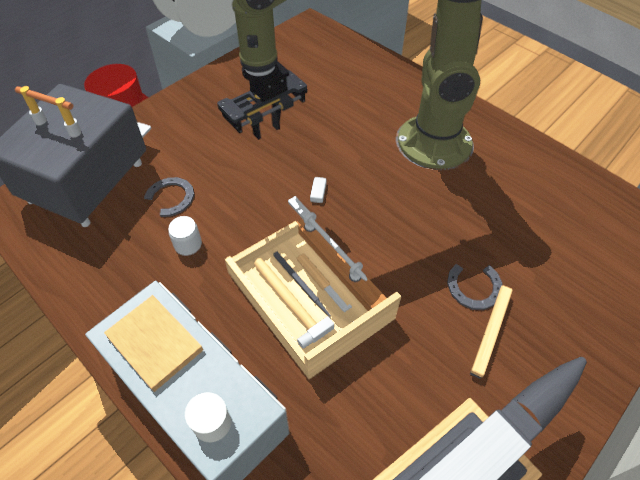

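The rod lies through both eyes from (297,205) to (365,278), and everything else is where it was in the first picture. Handing in.

```bash
python3 -c "
from bench import ctrl
print(ctrl.close_job())"
```

```text
the job is handed in; nothing more can be done
None
```

The eye bolt is screwed down and lined up, and the rod is through both eyes with its handle against the loose eye. I handed the job in at about 22 s with the gripper open and clear of everything.

- **Eye bolt:** I pinched it at 40 N and turned it about 2.14 rad clockwise. The torque held near 0.34 N m, rose to about 0.42 (the nip), then climbed to 0.55. The line-up came about 0.5 rad after the nip, which is right at the low end of the range you gave.
- **Alignment:** The tool stopped within about 0.4° of the tray line. The wrist camera put the ring 1–2° off line, so those two readings disagree slightly, but it made no difference to the rod.
- **Rod:** I gripped the handle at 60 N. The nose hung about 1.5° low in the grip, so I levelled the rod by resting it gently on the loose eye. Sideways force stayed under about 2 N until the handle stopped against the eye at about 10 N, and then I let go.
- **Last checks:** The handle runs from the eye face (within the depth camera's 1–3 mm) back to 78 mm from the eye centre, where 77 mm is expected. The rod lies level, and the nose sticks out past the fixed eye.
- **Other things:** They look unmoved in the final picture compared with the first one. I judged that by eye, because the image difference was mostly the arm and its shadows.
- **Slip along the way:** On the way to the rod I misjudged a move and passed over the tray corner near the tin at about 0.2 m height. The forces showed no contact.

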